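# Park the guard gate of a test bay open with its gravity latch bar

### The arm

A 6-joint arm with a two-finger parallel gripper is mounted at the origin on a cart in front of the work surface, level with it; the furniture and walls round the work are solid. World frame = base frame: x ahead of the robot, y to its left, z up, the work surface at z = 0. Lengths are in m, angles in degrees, forces in N, time in s.
With the tool pointing down it reaches from about 0.225 to 0.875 m from the base axis. Payload 3.4 kg.
Tool frame: the origin (TCP) lies at the very end of the fingers, on their centre line; the grasp point (between the pads) lies 19 mm behind it; x points along the fingers, y is the direction in which the jaws open and shut, and the axes are right-handed (so a half turn about x gives the same grasp; the last joint's range is limited). The gripper opens to 85 mm and grips with 20 to 120 N. Pads are 22 mm wide; open, the fingers measure 114 mm over their backs; the gripper's body (76 mm by 85 mm) begins 54 mm behind the grasp point. The pads swing forward as they close: fully open they stand 13 mm farther back than shut.
Start: joints at [-76.031, 15.808, 86.224, -0, 77.962, -6.933], TCP at [0.205, -0.537, 0.191] pointing down, gripper open.
Joint ranges: [-165.64, 165.64], [-43.16, 119.46], [12.63, 154.43], [-67.54, 247.53], [6.08, 155.33], [-154.97, 154.97]. Speed limits (degrees/s): [147.25, 147.25, 180, 180, 180, 180].

### API

Orientations are given as [roll, pitch, yaw] about the fixed x, y, z axes, in that order (R = Rz(yaw) Ry(pitch) Rx(roll)).
In Python, from cell import monitor, eyes, job gives the robot as it stands.
- The arm moves only by the tool carry_out, never from a script. Its argument "steps" is a list of rows, each an object of numbers: "tx", "ty", "tz": the shift along the tool's x, y, z in m; "wx", "wy", "wz": the turn, a rotation vector about the tool's x, y, z in degrees. In form: [{"tx": .., "ty": .., "tz": .., "wx": .., "wy": .., "wz": ..}, ...]. A call has 1 to 10 rows; each row shifts and turns the pose as measured when the row begins, along the tool's axes as they then stand; what a row does not reach is not made up. A row lasts 1/12 s, in which the tool goes at most 41.7 mm and 7.16 degrees, less where a joint would pass 70% of its speed; a pose out of reach is approached as far as the arm can. A call is refused whole if a number of a shift passes 0.0417 or a number of a turn 7.16, either way. A call with a gripper value outside its range is refused whole. "gripper" is the finger opening in m, from 0 to 0.0854, set as the call begins (left out, the last holds). The fingers move at their own pace and stop on an object; "force" is the grip in N (left out, the last holds). Time passes only in rows, so rows that do not move let the fingers close. It gives the time, the measured TCP pose, the force and the opening at its end, in the units of the state.
- monitor.state(): the state, without advancing time (a new reading comes with each control period).
- eyes.read_camera(name): name is "scene" or "top"; returns a dict with "frame" (384x512x3 uint8, red, green, blue), "intrinsics" (3x3 intrinsics, pixels), "dist_coeffs" ([k1, k2, p1, p2, k3] as OpenCV has them; the pictures are not rectified), "rvec" (rotation vector, rad) and "tvec" (3), from world to camera coordinates, as OpenCV has them. Camera axes: x right, y down, z forward; pixel columns grow to the right and rows downward; lengths in m; the calibration is good to about 2 mm. A picture is of the moment at which its call begins. There is no depth.
- job.hand_in(): hands the job in, once; it reports no verdict.
The state is a dict: "time": time; "qpos": joint angles; "joint_vel": joint speeds; "joint_torque": joint torques, N m; "tool_pos": TCP position; "tcp_rot": TCP orientation; "wrist_force": force on the tool from outside, world axes, zero at the start; "moment": the same for the moment, N m; "width": finger opening in m.
Only numpy, scipy, OpenCV 4.12 (cv2) and the standard library are available. Lean on these libraries where they do the work, as an engineer would, in place of code of your own. Each camera call takes 0.05 s, during which the arm holds its last target. There are 200 camera calls.

### The job

Lift the latch bar of the small guard gate out of its catch, swing the self-closing gate open to the parking post, and with the bar raised feel gently for the tall backstop of the parking catch, then let the bar down fully home between lip and backstop, so that the gate stays open by itself when you let go. Never press harder than about 15 N on either post, never let the gate fly shut, and leave the fittings in the bay and the screwdriver beside it where they are.

Things in the scene. Friction and masses are not known exactly. Their poses are not given: they have to be found in the camera images.
- guard_frame: Fixed test bay of aluminium and clear plastic, 125 mm deep, 262 mm wide; walls 114 mm high on its +x side, hinge post 135 mm. Origin: on the gate's vertical hinge line, at bench height. Its -y axis runs from the hinge along the shut gate to the shut post; its -x axis points out of the bay, the side to which the gate opens; z up.
- gate (a joint): Gate angle q about the hinge line, rad: 0 shut, grows as it opens (clockwise from above), stop 1.5. The leaf, 190 mm long, 12 thick, top 118 above the bench, points along (-sin q, -cos q) of guard_frame's x, y. A closer spring pulls it shut with 0.45 N m at 0 plus 0.30 N m per rad (about 5.5 N at the handle when parked), damped 0.35 N m s/rad.
- latch_bar (a joint): Angle of the latch bar about its pin, rad: 0 down and level (also when home in a catch), grows as its free end lifts, stop 0.22; falls by its own weight (0.17 to 0.35 kg). Steel bar 10 mm thick, 14 high, over the leaf in its plane, underside 135 mm above the bench when down, reaching 235 mm from the hinge line. Lift it 0.10 rad or more to clear a lip.
- bar_pin (a point): Centre of the bar's level pivot pin, at right angles to the leaf, on the leaf's top 45 mm out from the hinge line, 142 mm above the bench. The bar turns about it.
- handle_top (a point): Centre of the top of the bar's handle: an upright dark steel round stub, 16 mm diameter, 45 mm tall, on the bar 145 mm out from the hinge line (100 mm from the pin); top 194 mm above the bench when the bar is down. Grip it about 16 mm below this point, fingers either side of the bar. It tilts with the bar.
- shut_post: Fixed post with the catch that holds the gate shut, 215 mm from the hinge along guard_frame's -y. Origin at bench height, axes as guard_frame. The catch, 24 mm long along the bar, has a 17 mm wide slot between a low lip on the opening side (top 14 mm above the lowered bar's underside) and a tall backstop on the bay side (top 185 mm above the bench).
- park_post: Fixed parking post, 215 mm from the hinge line. Origin at bench height, in the middle of the post, in the gate's centre plane at gate angle 1.15. Its -x axis is the way the opening gate moves there, its y axis points to the hinge. Its steel catch is clamped anywhere within 24 mm either way along x; where is not measured: feel for it, or see it.
- park_mid (a point): Middle of the parking post (not of its catch), 135 mm above the bench. The catch, 24 mm long along the bar, mirrors the shut one but is tighter: the opening gate meets first a low lip (8 mm thick, top 149 above the bench), then the 14 mm slot, then a tall backstop (top 185) that the bar cannot clear: a raised bar stops at it between 1.04 and 1.28 rad of gate. Lower it lightly touching there.
- needle_valve: Bystander: loose needle valve with upright knob, 22x80x56 mm, standing in the bay behind the gate. Origin at the centre of its underside.
- pipe_tee: Bystander: loose metal tube tee, 44x62x23 mm, lying in the bay. Origin at the centre of its underside.
- screwdriver: Bystander: loose screwdriver, 213 mm long, lying on the bench near its front edge, to the right of the gate. Origin at the centre of its underside.

How it is judged (in metres and radians):
On the way, in this order (a step that is already met when the one before it is completed fails the run):
1. the bar is lifted out of the shut catch with the gate still shut (value of joint latch_bar above 0.08 rad and value of joint gate below 0.1 rad), for 0.1 s.
2. the gate is swung most of the way to the parking post (value of joint gate above 0.8 rad), for 0.1 s.
At the end, for the whole second after the job is handed in: The gate stands still and open at the parking post (between 0.99 and 1.31 rad), with the latch bar down home in the parking catch (under 0.03 rad), held against its closer spring by the catch alone (value of joint latch_bar below 0.03 rad and value of joint gate between 0.99 and 1.31 rad and velocity of joint gate between -0.05 and 0.05 rad/s); the robot touches nothing.
It fails at once if more than 15 N on the parking post or its catch (contact force between park_post and anything else above 15 N).
It fails at once if more than 15 N on the shut post or its catch (contact force between shut_post and anything else above 15 N).
It fails at once if the gate flies shut (closing faster than 0.8 rad/s away from the parking catch) (velocity of joint gate below -0.8 rad/s and value of joint gate below 0.95 rad).
It fails at once if a fitting in the bay or the screwdriver is moved by more than 30 mm (distance of any of needle_valve, pipe_tee, screwdriver from where it was at the start of the episode above 0.03 m).
It also fails if it takes over 61 s, if anything falls off the work surface, if the arm or the gripper's body presses on something with over 40 N, if the wrist force passes 120 N, or if a joint passes its speed limit or range.

## Working session

There is one attempt and no reset: what is moved stays moved. The work goes in short steps, Python scripts to look and compute and a tool call to move; the robot and the scene stay as the last step left them, time stands still between calls to the robot, and variables do not carry over. Pictures are saved under pics/ and viewed, about 8 in all and at most 12, crops included, and the job is handed in when it is done.

Besides the shell and the picture viewer there is one more tool, called after ">>>" as name([rows], argument=value, ...), one row to a line, values as JSON. carry_out: Moves the arm, as the interface text tells. Its arguments: {"type":"object","properties":{"steps":{"type":"array","items":{"type":"object","properties":{"tx":{"type":"number"},"ty":{"type":"number"},"tz":{"type":"number"},"wx":{"type":"number"},"wy":{"type":"number"},"wz":{"type":"number"}}}},"gripper":{"type":"number"},"force":{"type":"number"}},"required":["steps"]}

```bash
mkdir -p pics
python3 - <<'E'
from cell import monitor, eyes
import cv2
print(monitor.state())
for n in("scene","top"):
    d=eyes.read_camera(n); cv2.imwrite(f"pics/{n}0.png",cv2.resize(d["frame"][:,:,::-1],(768,576),interpolation=cv2.INTER_CUBIC))
    print(n,d["intrinsics"].tolist(),d["dist_coeffs"],d["rvec"],d["tvec"])
E
```

```text
{'time': 0.0, 'qpos': array([-7.60312494e+01,  1.58473615e+01,  8.62944646e+01,  2.88438121e-04,
        7.79618545e+01, -6.93286275e+00]), 'joint_vel': array([-0.02952712, -0.03054411,  0.14616479,  0.02914396,  0.05589799,
       -0.06831644]), 'joint_torque': array([-1.95561108e-03, -4.16784847e+01, -2.45806342e+01, -3.38315822e-04,
        1.11439734e-02,  1.01265402e-05]), 'tool_pos': array([ 0.2049916 , -0.53658426,  0.19044762]), 'tcp_rot': array([-97.08869294,  89.89631905, 103.81285995]), 'wrist_force': array([-0.03962412, -0.52530657,  0.68292653]), 'moment': array([0.00575083, 0.01352836, 0.01976155]), 'width': 0.08563368390876543}
scene [[381.33554465023076, 0.0, 258.44523390375696], [0.0, 381.33554465023076, 197.4353404496684], [0.0, 0.0, 1.0]] [-0.03528973  0.          0.          0.          0.        ] [ 0.61455075 -2.73129089  1.06955517] [0.4924615  0.30663538 0.79572673]
top [[460.7422605501452, 0.0, 256.96766918053754], [0.0, 460.7422605501452, 188.52761586475887], [0.0, 0.0, 1.0]] [-0.04477457  0.          0.          0.          0.        ] [ 2.22604455 -2.17906434  0.11216056] [-0.06644556  0.56600934  1.1183394 ]
```

View pics/scene0.png

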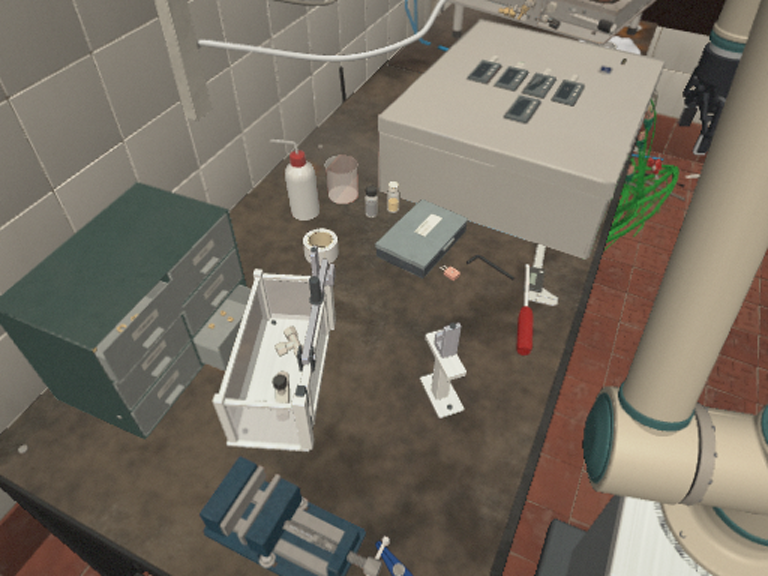

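View pics/top0.png

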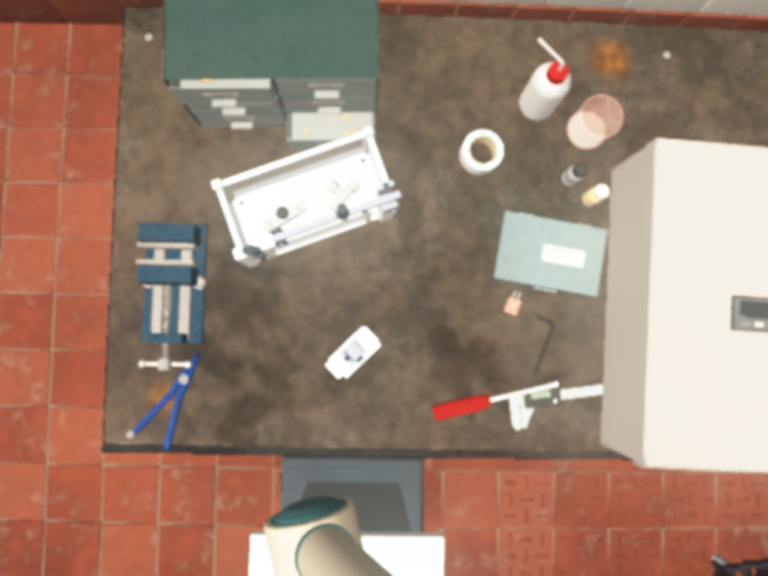

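The scene view shows the handle near (316,288), the hinge post near (304,395) and the park post near (445,345). In the top view (768 px wide) the handle is near (342,211), the hinge near (255,250) and the park catch near (354,352). I'll enlarge these areas.

```bash
cat > h.py <<'E'
import numpy as np, cv2
from cell import monitor, eyes
from scipy.spatial.transform import Rotation as R
def cams(): return {n:eyes.read_camera(n) for n in("scene","top")}
def proj(d,P): return cv2.projectPoints(np.atleast_2d(np.array(P,float)),d["rvec"],d["tvec"],d["intrinsics"],d["dist_coeffs"])[0][:,0]
def ray(d,uv):
    M=cv2.Rodrigues(d["rvec"])[0]; n=cv2.undistortPoints(np.array([[uv]],float),d["intrinsics"],d["dist_coeffs"])[0,0]
    return -M.T@np.ravel(d["tvec"]), M.T@np.array([n[0],n[1],1])
def atz(d,uv,z): o,r=ray(d,uv); return o+r*(z-o[2])/r[2]
def crop(d,u0,v0,w,h,s): return cv2.resize(d["frame"][v0:v0+h,u0:u0+w,::-1],(w*s,h*s),interpolation=cv2.INTER_CUBIC)
E
python3 - <<'E'
from h import *
c=cams()
a=crop(c["scene"],190,155,66,145,4); b=crop(c["scene"],275,205,45,80,4); t=crop(c["top"],135,80,135,100,3)
t2=crop(c["top"],210,210,50,50,4)
im=np.zeros((600,800,3),np.uint8)
for m,x,y in((a,0,0),(b,265,310)if 0 else (b,265,0),(t,395,330-330+300),(t2,455,0)):
    h,w=m.shape[:2]; h=min(h,600-y); w=min(w,800-x); im[y:y+h,x:x+w]=m[:h,:w]
cv2.imwrite("pics/c1.png",im)
E
```

```text
(no output)
```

View pics/c1.png

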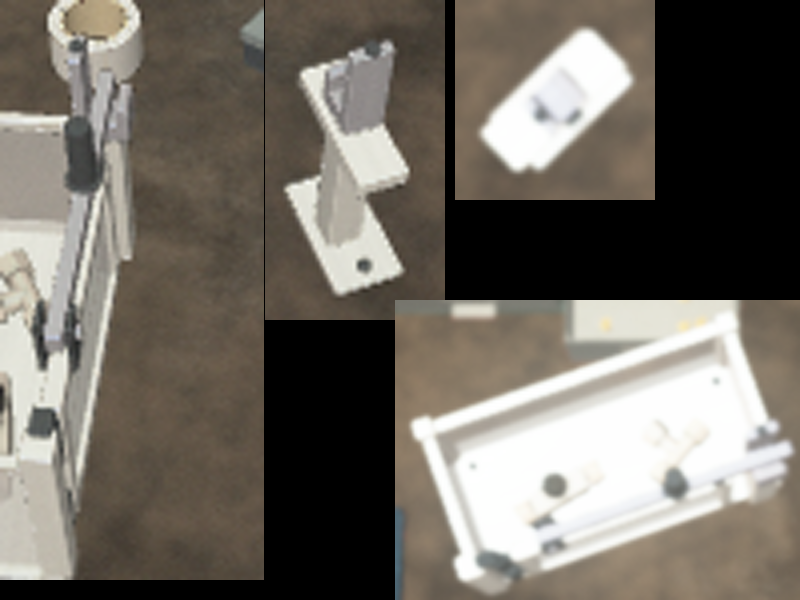

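```bash
cat >> h.py <<'E'
def gw(g,p):  # guard -> world
    x,y,th=g; c,s=np.cos(th),np.sin(th); p=np.atleast_2d(p)
    return np.c_[x+c*p[:,0]-s*p[:,1], y+s*p[:,0]+c*p[:,1], p[:,2]]
def bar(q,r,z,off=0): # point r out along leaf; off along opening normal
    u=np.array([-np.sin(q),-np.cos(q)]); n=np.array([-np.cos(q),np.sin(q)])
    return np.r_[u*r+n*off,z]
E
python3 - <<'E'
from h import *
from scipy.optimize import least_squares
c=cams()
obs=[("scene",(209.4,185.0),bar(0,.145,.194)),("top",(228.6,139),bar(0,.145,.194)),("scene",(209.0,165.5),bar(0,.235,.149)),
("top",(266.4,129.4),bar(0,.235,.149))]
print(atz(c["scene"],obs[0][1],.194),atz(c["top"],obs[1][1],.194))
f=lambda g:np.concatenate([proj(c[n],gw(g,p))[0]-uv for n,uv,p in obs])
r=least_squares(f,[.5,0,0]); g=r.x; print(g,np.degrees(g[2]),r.fun.round(2))
for nm,p in dict(pin=bar(0,.045,.142),hinge=(0,0,.135),handle_open=bar(1.15,.145,.194),tip_open=bar(1.15,.235,.149),park=bar(1.15,.215,.135),park0=bar(1.15,.215,0),shut=bar(0,.215,.135)).items():
    w=gw(g,p); print(nm,w.round(4),[proj(c[n],w)[0].round(1) for n in c])
# overlay
S=5
ims=[]
for n,(u0,v0,w,h) in dict(scene=(275,200,60,90),top=(205,205,60,60)).items():
    im=crop(c[n],u0,v0,w,h,S)
    def dr(P,col):
        q=((proj(c[n],gw(g,P))-[u0,v0]+.5)*S).astype(int); cv2.polylines(im,[q.reshape(-1,1,2)],False,col,1)
    for o in(-.024,0,.024): dr([bar(1.15,.203,.185) +np.r_[gw((0,0,0),[0,0,0])[0]] +0*o + (bar(1.15,0,0,o)),bar(1.15,.227,.185,o)],(0,0,255))
    for o in(-.024,0,.024): dr([bar(1.15,.203,.135,o),bar(1.15,.227,.135,o)],(0,255,0))
    dr([bar(1.15,.215,.135,-.04),bar(1.15,.215,.135,.04)],(255,0,0)); dr([bar(1.15,.215,0),bar(1.15,.215,.135)],(255,255,0))
    ims.append(im)
im=np.zeros((450,620,3),np.uint8); im[:450,:300]=ims[0]; im[:300,320:620]=ims[1]
cv2.imwrite("pics/c2.png",im)
E
```

```text
[0.65819647 0.01283384 0.194     ] [0.65853825 0.01321877 0.194     ]
[0.59412472 0.14115118 0.46522553] 26.655459570286226 [-0.1  -0.52  0.8  -0.28  4.    5.51  0.3  -4.2 ]
pin [[0.6143 0.1009 0.142 ]] [array([208.5, 235.9]), array([189., 162.])]
hinge [[0.5941 0.1412 0.135 ]] [array([207.5, 255.8]), array([170.9, 171. ])]
handle_open [[0.5024 0.0288 0.194 ]] [array([272.2, 213.9]), array([219.2, 213.1])]
tip_open [[ 0.4455 -0.0409  0.149 ]] [array([307.9, 213.9]), array([251.7, 240.2])]
park [[ 0.4581 -0.0254  0.135 ]] [array([299.4, 220.9]), array([244.6, 234.1])]
park0 [[ 0.4581 -0.0254  0.    ]] [array([294.2, 255.5]), array([244.2, 232.4])]
shut [[ 0.6906 -0.051   0.135 ]] [array([213. , 180.9]), array([258.3, 130.2])]
```

View pics/c2.png

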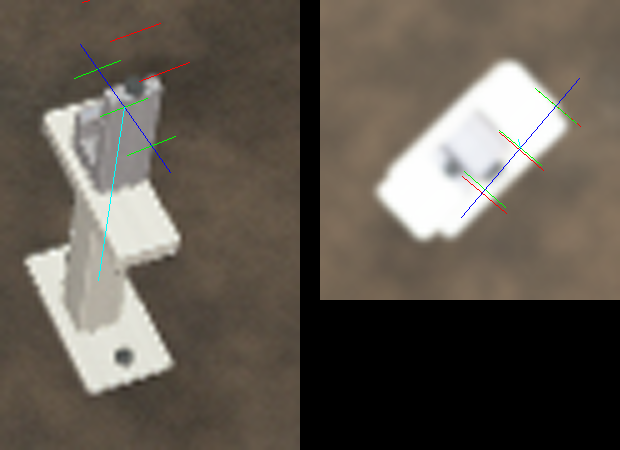

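The drawn parking post misses the real one by about 10 px. The "tip" I picked in the scene view is really the shut backstop's top, so I'll drop it and refit.

```bash
cat > fit.py <<'E'
from h import *
from scipy.optimize import least_squares
c=cams()
obs=[("scene",(209.4,185.0),bar(0,.145,.194)),("top",(228.6,139),bar(0,.145,.194)),("top",(266.4,129.4),bar(0,.235,.149)),
("top",(234.7,234.9),bar(1.15,.215,.13))]
for k in(3,4):
    f=lambda g:np.concatenate([proj(c[n],gw(g,p))[0]-uv for n,uv,p in obs[:k]])
    r=least_squares(f,[.5,0,0]); g=r.x; print(g,np.degrees(g[2]),r.fun.round(2))
for nm,p in dict(pin=bar(0,.045,.142),hinge=(0,0,.135),handle=bar(0,.145,.194),handle_open=bar(1.15,.145,.194),tip_open=bar(1.15,.235,.149),park=bar(1.15,.215,.135),shut=bar(0,.215,.135)).items():
    w=gw(g,p); print(nm,w.round(4),[proj(c[n],w)[0].round(1) for n in c])
S=5
np.save("g.npy",g)
im=np.zeros((600,800,3),np.uint8)
for n,(u0,v0,w,h),x0 in (("scene",(275,200,55,90),0),("top",(205,205,50,60),280),("scene",(190,155,50,115),540)):
    m=crop(c[n],u0,v0,w,h,S)
    def dr(P,col):
        q=((proj(c[n],gw(g,P))-[u0,v0]+.5)*S).astype(int); cv2.polylines(m,[q.reshape(-1,1,2)],False,col,1)
    for o in(-.024,0,.024):
        dr([bar(1.15,.203,.185,o),bar(1.15,.227,.185,o)],(0,0,255)); dr([bar(1.15,.203,.135,o),bar(1.15,.227,.135,o)],(0,255,0))
    dr([bar(1.15,.215,.135,-.04),bar(1.15,.215,.135,.04)],(255,0,0)); dr([bar(1.15,.215,0),bar(1.15,.215,.135)],(255,255,0))
    dr([bar(0,.035,.149),bar(0,.235,.149)],(0,0,255)); dr([bar(0,.145,.149),bar(0,.145,.194)],(0,255,255)); dr([(0,0,0),(0,0,.135)],(255,0,0))
    im[:h*S,x0:x0+w*S]=m[:,:800-x0]
cv2.imwrite("pics/c3.png",im)
E
python3 fit.py
```

```text
[0.60514118 0.14897972 0.37275926] 21.357532390793807 [-0.16  0.36 -0.35  0.27  0.69 -0.26]
[0.6060612  0.14918744 0.36916884] 21.151816384975476 [-0.33  0.31 -0.35  0.06  0.73 -0.31  0.01  0.45]
pin [[0.6223 0.1072 0.142 ]] [array([203.7, 236.7]), array([186.2, 158.3])]
hinge [[0.6061 0.1492 0.135 ]] [array([200.4, 256.6]), array([167.4, 165.5])]
handle [[0.6584 0.014  0.194 ]] [array([209.1, 185.3]), array([228.2, 139.1])]
handle_open [[0.504  0.0462 0.194 ]] [array([268. , 219.7]), array([210.9, 212.1])]
tip_open [[ 0.4407 -0.0177  0.149 ]] [array([306.3, 222. ]), array([241. , 242.3])]
park [[ 0.4547 -0.0035  0.135 ]] [array([297.2, 228.5]), array([234.7, 235.4])]
shut [[ 0.6836 -0.0513  0.135 ]] [array([215.6, 181.7]), array([258.4, 133.3])]
```

View pics/c3.png

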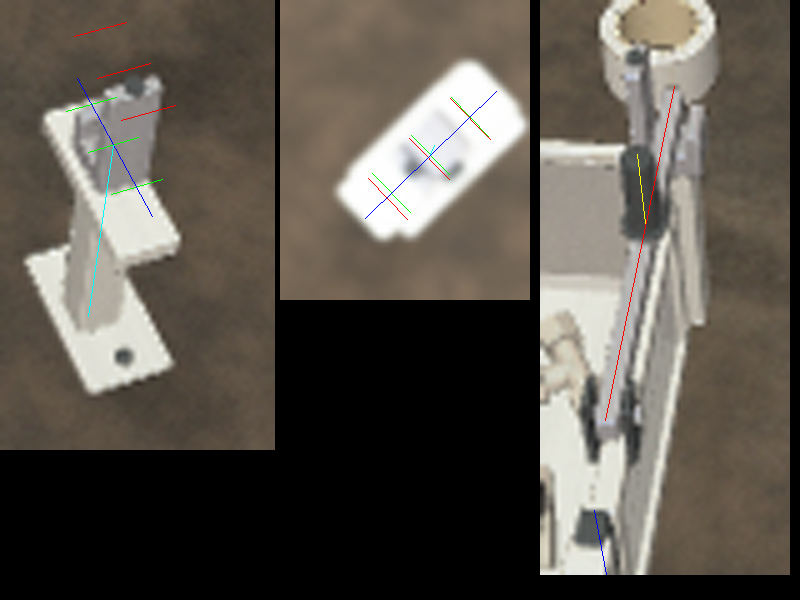

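The fit is good: the park post, hinge and bar overlays all line up. Next I'll plan the approach.

```bash
cat >> h.py <<'E'
SGN=1
def target(q,b,dr=0,dz=0,off=0,g=None,sgn=None):
    """TCP pose (p,R) for gripping handle 16 mm below top at gate q, bar b"""
    g=np.load("g.npy") if g is None else g
    sgn=SGN if sgn is None else sgn
    Rr=.045+.1*np.cos(b)-.036*np.sin(b)+dr; z=.142+.1*np.sin(b)+.036*np.cos(b)+dz
    th=g[2]; W=lambda v:np.r_[np.cos(th)*v[0]-np.sin(th)*v[1],np.sin(th)*v[0]+np.cos(th)*v[1],v[2]]
    u=W(bar(q,1,0)); n=W(bar(q,0,0,1))
    ax=-(np.cos(b)*np.array([0,0,1])-np.sin(b)*u)   # tool x: down along handle
    y=sgn*n; Rm=np.c_[ax,y,np.cross(ax,y)]
    p=gw(g,bar(q,Rr,z,off))[0]+ax*.019
    return p,R.from_matrix(Rm)
def now():
    s=monitor.state(); return s,np.array(s["tool_pos"]),R.from_euler("xyz",s["tcp_rot"],degrees=True)
def delta(p,r,p0,r0): return r0.inv().apply(p-p0),(r0.inv()*r).as_rotvec(degrees=True)
E
python3 - <<'E'
from h import *
s,p,r=now(); print(p,r.as_matrix().round(3).tolist())
for sg in(1,-1):
  for q in(0,1.15):
    t,tr=target(q,.0,sgn=sg); print(sg,q,t.round(4),delta(t,tr,p,r)[1].round(2))
c=cams()["top"]
for uv in((405,310),(437,95)): print("box corner",[atz(c,uv,z).round(3) for z in(.1,.2,.3)])
E
```

```text
[ 0.20511949 -0.53714374  0.19121946] [[-0.0, 0.357, -0.934], [0.0, -0.934, -0.357], [-1.0, -0.0, -0.0]]
1 0 [0.6584 0.014  0.159 ] [8.975e+01 0.000e+00 1.000e-02]
1 1.15 [0.504  0.0462 0.159 ] [1.5564e+02 1.0000e-02 0.0000e+00]
-1 0 [0.6584 0.014  0.159 ] [-9.025e+01 -1.000e-02  0.000e+00]
-1 1.15 [0.504  0.0462 0.159 ] [-2.436e+01 -0.000e+00  1.000e-02]
box corner [array([ 0.289, -0.398,  0.1  ]), array([ 0.308, -0.362,  0.2  ]), array([ 0.327, -0.326,  0.3  ])]
box corner [array([ 0.795, -0.477,  0.1  ]), array([ 0.766, -0.433,  0.2  ]), array([ 0.737, -0.39 ,  0.3  ])]
```

>>> carry_out([
  {"tx": -0.0375},
  {"tx": -0.0375},
  {"tx": -0.0375},
  {"tx": -0.0375},
  {"ty": -0.036,"tz": -0.0165},
  {"ty": -0.036,"tz": -0.0165},
  {"ty": -0.036,"tz": -0.0165},
  {"ty": -0.036,"tz": -0.0165},
  {"ty": -0.036,"tz": -0.0165},
  {"ty": -0.036,"tz": -0.0165},
], gripper=0.085)

```text
schema error: expected keys tx, ty, tz, wx, wy, wz
```

>>> carry_out([
  {"tx": -0.0375,"ty": 0,"tz": 0,"wx": 0,"wy": 0,"wz": 0},
  {"tx": -0.0375,"ty": 0,"tz": 0,"wx": 0,"wy": 0,"wz": 0},
  {"tx": -0.0375,"ty": 0,"tz": 0,"wx": 0,"wy": 0,"wz": 0},
  {"tx": -0.0375,"ty": 0,"tz": 0,"wx": 0,"wy": 0,"wz": 0},
  {"tx": 0,"ty": -0.036,"tz": -0.0165,"wx": 0,"wy": 0,"wz": 0},
  {"tx": 0,"ty": -0.036,"tz": -0.0165,"wx": 0,"wy": 0,"wz": 0},
  {"tx": 0,"ty": -0.036,"tz": -0.0165,"wx": 0,"wy": 0,"wz": 0},
  {"tx": 0,"ty": -0.036,"tz": -0.0165,"wx": 0,"wy": 0,"wz": 0},
  {"tx": 0,"ty": -0.036,"tz": -0.0165,"wx": 0,"wy": 0,"wz": 0},
  {"tx": 0,"ty": -0.036,"tz": -0.0165,"wx": 0,"wy": 0,"wz": 0},
], gripper=0.085)

```text
time: 1.33
tool_pos: [0.2213, -0.3019, 0.3463]
tcp_rot: [99.7, 89.8, -59.9]
wrist_force: [1.8, 1.3, 0.3]
width: 0.0849
```

>>> carry_out([
  {"tx": 0,"ty": -0.019,"tz": -0.0346,"wx": 0,"wy": 0,"wz": 0},
  {"tx": 0,"ty": -0.019,"tz": -0.0346,"wx": 0,"wy": 0,"wz": 0},
  {"tx": 0,"ty": -0.019,"tz": -0.0346,"wx": 0,"wy": 0,"wz": 0},
  {"tx": 0,"ty": -0.019,"tz": -0.0346,"wx": 0,"wy": 0,"wz": 0},
  {"tx": 0,"ty": -0.019,"tz": -0.0346,"wx": 0,"wy": 0,"wz": 0},
  {"tx": 0,"ty": -0.019,"tz": -0.0346,"wx": 0,"wy": 0,"wz": 0},
  {"tx": 0,"ty": -0.019,"tz": -0.0346,"wx": 0,"wy": 0,"wz": 0},
  {"tx": 0,"ty": -0.019,"tz": -0.0346,"wx": 0,"wy": 0,"wz": 0},
  {"tx": 0,"ty": -0.019,"tz": -0.0346,"wx": 0,"wy": 0,"wz": 0},
  {"tx": 0,"ty": 0,"tz": 0,"wx": -7,"wy": 0,"wz": 0},
])

```text
time: 2.17
tool_pos: [0.4599, -0.0108, 0.3495]
tcp_rot: [121.1, 89.1, -31.6]
wrist_force: [-0.2, -0.1, -0.4]
width: 0.0851
```

>>> carry_out([
  {"tx": 0,"ty": 0,"tz": 0,"wx": -7,"wy": 0,"wz": 0},
  {"tx": 0,"ty": 0,"tz": 0,"wx": -7,"wy": 0,"wz": 0},
  {"tx": 0,"ty": 0,"tz": 0,"wx": -7,"wy": 0,"wz": 0},
  {"tx": 0,"ty": 0,"tz": 0,"wx": -7,"wy": 0,"wz": 0},
  {"tx": 0,"ty": 0,"tz": 0,"wx": -7,"wy": 0,"wz": 0},
  {"tx": 0,"ty": 0,"tz": 0,"wx": -7,"wy": 0,"wz": 0},
  {"tx": 0,"ty": 0,"tz": 0,"wx": -7,"wy": 0,"wz": 0},
  {"tx": 0,"ty": 0,"tz": 0,"wx": -7,"wy": 0,"wz": 0},
  {"tx": 0,"ty": 0,"tz": 0,"wx": -7,"wy": 0,"wz": 0},
  {"tx": 0,"ty": 0,"tz": 0,"wx": -7,"wy": 0,"wz": 0},
])

```text
time: 3.0
tool_pos: [0.4614, -0.0051, 0.349]
tcp_rot: [50.1, 89.1, -31.0]
wrist_force: [-0.1, 0.1, -0.6]
width: 0.085
```

```bash
sed -i 's/^SGN=1/SGN=-1/' h.py
python3 - <<'E'
from h import *
s,p,r=now(); t,tr=target(0,0)
print(s["time"],p,s["qpos"].round(1)); 
for dz in(.09,0): print([x.round(4) for x in delta(t+[0,0,dz],tr,p,r)])
E
```

```text
3.0 [ 0.46138358 -0.00510474  0.34899178] [ -9.    2.3  81.2  -0.3  95.7 -17.9]
[array([0.1024, 0.1964, 0.0106]), array([-12.2751,   0.619 ,  -0.5967])]
[array([0.1924, 0.1954, 0.0097]), array([-12.2751,   0.619 ,  -0.5967])]
```

>>> carry_out([
  {"tx": 0,"ty": 0,"tz": 0,"wx": -6.1,"wy": 0.3,"wz": -0.3},
  {"tx": 0,"ty": 0,"tz": 0,"wx": -6.1,"wy": 0.3,"wz": -0.3},
  {"tx": 0.017,"ty": 0.0316,"tz": 0.0087,"wx": 0,"wy": 0,"wz": 0},
  {"tx": 0.017,"ty": 0.0316,"tz": 0.0087,"wx": 0,"wy": 0,"wz": 0},
  {"tx": 0.017,"ty": 0.0316,"tz": 0.0087,"wx": 0,"wy": 0,"wz": 0},
  {"tx": 0.017,"ty": 0.0316,"tz": 0.0087,"wx": 0,"wy": 0,"wz": 0},
  {"tx": 0.017,"ty": 0.0316,"tz": 0.0087,"wx": 0,"wy": 0,"wz": 0},
  {"tx": 0.017,"ty": 0.0316,"tz": 0.0087,"wx": 0,"wy": 0,"wz": 0},
  {"tx": 0,"ty": 0,"tz": 0,"wx": 0,"wy": 0,"wz": 0},
])

```text
time: 3.75
tool_pos: [0.6647, 0.0178, 0.2475]
tcp_rot: [54.3, 89.4, -13.8]
wrist_force: [0.6, -0.5, -0.6]
width: 0.0848
```

```bash
cat > d.py <<'E'
import sys
from h import *
s,p,r=now()
print(s["time"],"F",s["wrist_force"].round(2),"w",round(s["width"],4),"q",s["qpos"].round(1))
q,b=map(float,sys.argv[1:3]); dz=float(sys.argv[3]) if len(sys.argv)>3 else 0
t,tr=target(q,b); t=t+[0,0,dz]; print([x.round(4) for x in delta(t,tr,p,r)])
E
python3 d.py 0 0
```

```text
3.75 F [ 0.55 -0.48 -0.65] w 0.0848 q [ -4.4  22.1  68.9  -0.1  88.4 -26.3]
[array([ 0.0885, -0.008 ,  0.0007]), array([ 0.7622,  0.3347, -0.4721])]
```

>>> carry_out([
  {"tx": 0,"ty": -0.008,"tz": 0.0007,"wx": 0.8,"wy": 0.3,"wz": -0.5},
  {"tx": 0.022,"ty": 0,"tz": 0,"wx": 0,"wy": 0,"wz": 0},
  {"tx": 0.022,"ty": 0,"tz": 0,"wx": 0,"wy": 0,"wz": 0},
  {"tx": 0.022,"ty": 0,"tz": 0,"wx": 0,"wy": 0,"wz": 0},
  {"tx": 0.018,"ty": 0,"tz": 0,"wx": 0,"wy": 0,"wz": 0},
  {"tx": 0,"ty": 0,"tz": 0,"wx": 0,"wy": 0,"wz": 0},
])

```text
time: 4.25
tool_pos: [0.6534, 0.0121, 0.1631]
tcp_rot: [-76.9, 89.8, -146.0]
wrist_force: [-0.5, -0.2, -0.7]
width: 0.085
```

```bash
python3 d.py 0 0
python3 - <<'E'
from h import *
c=cams(); a=crop(c["scene"],160,120,130,150,4); b=crop(c["top"],170,90,90,90,4)
im=np.zeros((600,800,3),np.uint8); im[:,:440]=a[:,:440]; im[:360,440:800]=b; cv2.imwrite("pics/c4.png",im)
E
```

```text
4.25 F [-0.49 -0.15 -0.7 ] w 0.085 q [ -5.   23.5  78.4  -0.1  78.2 -25.8]
[array([0.0041, 0.0053, 0.0001]), array([-0.263 ,  0.0446,  0.1939])]
```

View pics/c4.png

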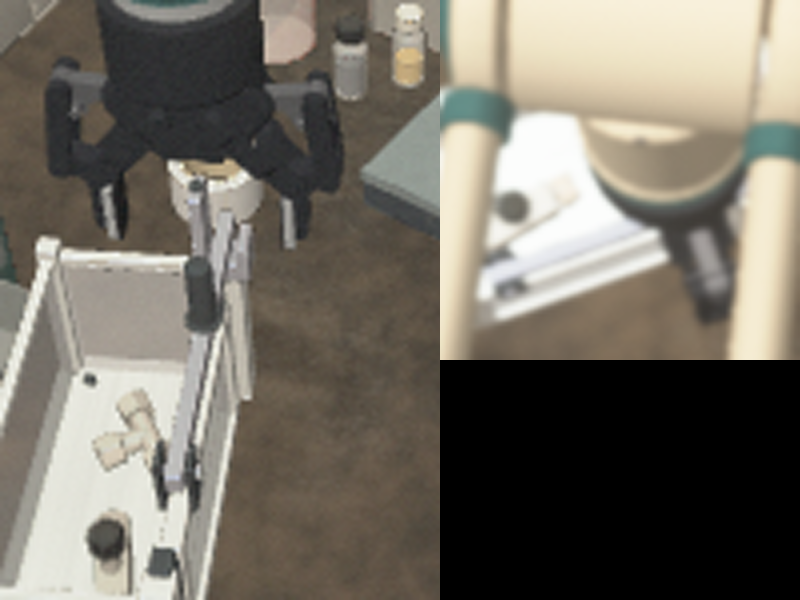

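The fingers straddle the handle, which is at (200,285) in the crop, and all is clear. I'll centre, then close softly.

>>> carry_out([
  {"tx": 0.004,"ty": 0.005,"tz": 0,"wx": 0,"wy": 0,"wz": 0},
  {"tx": 0,"ty": 0,"tz": 0,"wx": 0,"wy": 0,"wz": 0},
  {"tx": 0,"ty": 0,"tz": 0,"wx": 0,"wy": 0,"wz": 0},
  {"tx": 0,"ty": 0,"tz": 0,"wx": 0,"wy": 0,"wz": 0},
  {"tx": 0,"ty": 0,"tz": 0,"wx": 0,"wy": 0,"wz": 0},
  {"tx": 0,"ty": 0,"tz": 0,"wx": 0,"wy": 0,"wz": 0},
], gripper=0.026, force=20)

```text
time: 4.85
tool_pos: [0.6644, 0.0133, 0.1718]
tcp_rot: [57.3, 89.0, -11.9]
wrist_force: [0.4, 0.1, -0.4]
width: 0.0262
```

```bash
python3 d.py 0 0
```

```text
4.85 F [ 0.44  0.1  -0.36] w 0.0262 q [ -4.8  23.5  77.2  -0.1  78.2 -25.6]
[array([ 0.0127, -0.0056, -0.0029]), array([-0.2979,  0.5607, -0.8676])]
```

Run:
```python
from h import *
for i in range(5):
    s=monitor.state(); print(s["time"],s["tool_pos"].round(4),s["qpos"].round(2),s["joint_vel"].round(2)); eyes.read_camera("top")
```

```text
4.85 [0.6644 0.0133 0.1718] [ -4.77  23.53  77.23  -0.13  78.22 -25.6 ] [ 0.07 -0.43 -0.5   0.05  0.15 -0.02]
4.9 [0.6645 0.0133 0.1718] [ -4.77  23.53  77.23  -0.13  78.21 -25.59] [-0.11  0.21  0.27  0.05  0.   -0.08]
4.95 [0.6643 0.0133 0.1715] [ -4.77  23.54  77.25  -0.13  78.21 -25.6 ] [-0.09  0.21  0.48 -0.05  0.06  0.02]
5.0 [0.6642 0.0133 0.1713] [ -4.77  23.55  77.26  -0.13  78.21 -25.6 ] [-0.09  0.2   0.32  0.02 -0.04 -0.01]
5.05 [0.6641 0.0133 0.1711] [ -4.77  23.56  77.28  -0.13  78.21 -25.6 ] [-0.01  0.12  0.22  0.03  0.05  0.05]
```

>>> carry_out([
  {"tx": 0,"ty": 0,"tz": 0,"wx": 0,"wy": 0,"wz": 0},
])

```text
time: 5.18
tool_pos: [0.664, 0.0133, 0.1708]
tcp_rot: [56.6, 89.1, -12.6]
wrist_force: [-0.1, -0.1, 0.5]
width: 0.0259
```

>>> carry_out([
  {"tx": 0,"ty": 0,"tz": 0,"wx": 0,"wy": 0,"wz": 0},
])

```text
time: 5.27
tool_pos: [0.6638, 0.0133, 0.1707]
tcp_rot: [56.5, 89.1, -12.7]
wrist_force: [-0.8, 0.1, -0.2]
width: 0.0262
```

>>> carry_out([
  {"tx": 0,"ty": 0,"tz": 0,"wx": 0,"wy": 0,"wz": 0},
])

```text
time: 5.35
tool_pos: [0.6638, 0.0134, 0.1705]
tcp_rot: [56.4, 89.1, -12.8]
wrist_force: [-0.3, 0.8, 0.7]
width: 0.026
```

>>> carry_out([
  {"tx": 0.006,"ty": -0.005,"tz": -0.003,"wx": -0.3,"wy": 0.5,"wz": -0.8},
  {"tx": 0.006,"ty": 0,"tz": 0,"wx": 0,"wy": 0,"wz": 0},
  {"tx": 0,"ty": 0,"tz": 0,"wx": 0,"wy": 0,"wz": 0},
])

```text
time: 5.6
tool_pos: [0.6576, 0.0144, 0.1573]
tcp_rot: [-110.1, 89.9, -178.9]
wrist_force: [-0.1, -0.1, 0.4]
width: 0.0261
```

```bash
python3 d.py 0 0
```

```text
5.6 F [-0.06 -0.11  0.36] w 0.0261 q [ -4.8  24.1  78.4  -0.   77.7 -26. ]
[array([-0.0017,  0.0006,  0.0007]), array([ 0.0307, -0.048 ,  0.1317])]
```

Good. Close the fingers.

>>> carry_out([
  {"tx": -0.001,"ty": 0.0005,"tz": 0.0007,"wx": 0,"wy": 0,"wz": 0},
  {"tx": 0,"ty": 0,"tz": 0,"wx": 0,"wy": 0,"wz": 0},
  {"tx": 0,"ty": 0,"tz": 0,"wx": 0,"wy": 0,"wz": 0},
], gripper=0.012, force=30)

```text
time: 5.85
tool_pos: [0.6577, 0.014, 0.1571]
tcp_rot: [-112.9, 89.7, 178.3]
wrist_force: [-0.5, -0.0, 0.1]
width: 0.0119
```

```bash
python3 d.py 0 0; python3 d.py 0 0.15
```

```text
5.85 F [-0.48 -0.    0.13] w 0.0119 q [ -4.8  24.2  78.3  -0.   77.8 -26. ]
[array([-0.0019,  0.0006,  0.0003]), array([ 0.0317, -0.1051,  0.2485])]
5.85 F [-0.48 -0.    0.13] w 0.0119 q [ -4.8  24.2  78.3  -0.   77.8 -26. ]
[array([-0.0166,  0.0006, -0.0034]), array([ 0.0502, -8.6994,  0.2457])]
```

The width is 12 mm, less than the 16 mm handle, so the handle may not be between the pads. I'll look.

Run:
```python
from h import *
c=cams(); g=np.load("g.npy"); s,p,r=now()
im=crop(c["scene"],150,100,110,130,4); 
for w,col in((p,(0,0,255)),(p-r.apply([.019,0,0]),(0,255,0)),(gw(g,bar(0,.145,.194))[0],(255,255,0))):
    u=((proj(c["scene"],w)[0]-[150,100]+.5)*4).astype(int); print(u); cv2.circle(im,tuple(int(x) for x in u),3,col,-1)
cv2.imwrite("pics/c5.png",im)
```

```text
[244 389]
[241 365]
[238 343]
```

View pics/c5.png

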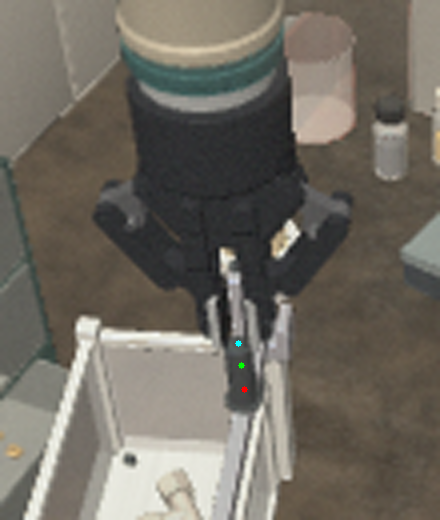

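Run:
```python
from h import *
c=cams(); g=np.load("g.npy"); s,p,r=now(); print(p,s["width"])
out=np.zeros((600,800,3),np.uint8)
for n,(u0,v0,w,h),x0 in(("scene",(180,130,80,100),0),("top",(190,90,66,100),400)):
    S=6 if n=="top" else 5
    im=crop(c[n],u0,v0,w,h,S)
    for y,col in((-.020,(0,0,255)),(-.006,(0,255,255)),(.006,(0,255,0)),(.020,(255,0,0))):
        for z in(-.011,.011):
            P=[p+r.apply([x,y,z]) for x in(0,-.06)]
            q=((proj(c[n],P)-[u0,v0]+.5)*S).astype(int); cv2.line(im,tuple(map(int,q[0])),tuple(map(int,q[1])),col,1)
    out[:min(600,h*S),x0:x0+w*S]=im[:600,:800-x0]
cv2.imwrite("pics/c6.png",out)
```

```text
[0.65784733 0.01394768 0.15742361] 0.011913215012518664
```

View pics/c6.png

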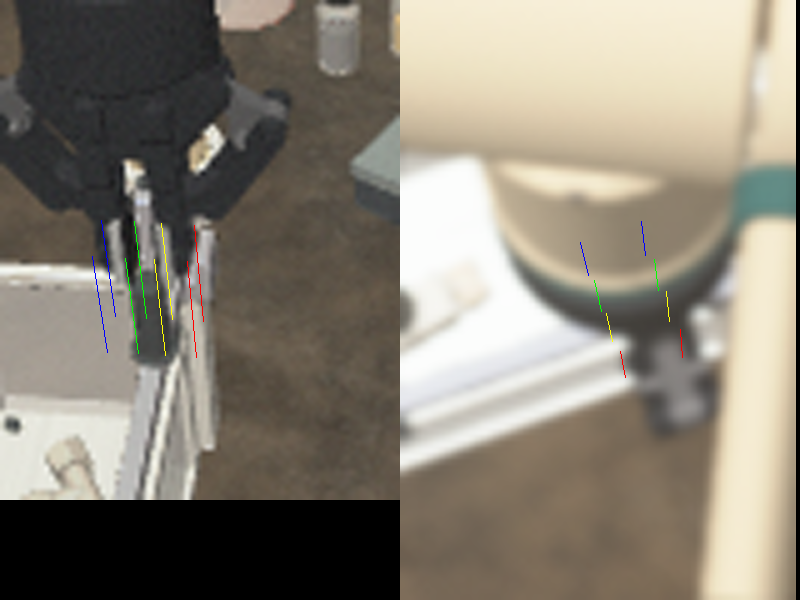

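Run:
```python
from h import *
c=cams(); a=cv2.resize(cv2.imread("pics/scene0.png"),(512,384),interpolation=cv2.INTER_AREA).astype(int)
b=c["scene"]["frame"][:,:,::-1].astype(int)
m=np.abs(a-b).max(2)
print("cols 192-235")
for v in range(160,206): print(v,"".join("#" if m[v,u]>45 else "+" if m[v,u]>22 else "." for u in range(192,236)), "".join("%x"%(b[v,u].mean()//16) for u in range(192,236)))
```

```text
cols 192-235Traceback (most recent call last):
  File "<stdin>", line 6, in <module>
  File "<stdin>", line 6, in <genexpr>
TypeError: %x format: an integer is required, not numpy.float64
```

Run:
```python
from h import *
c=cams(); a=cv2.resize(cv2.imread("pics/scene0.png"),(512,384),interpolation=cv2.INTER_AREA).astype(int)
b=c["scene"]["frame"][:,:,::-1].astype(int)
m=np.abs(a-b).max(2)
for v in range(162,204): print(v,"".join("#" if m[v,u]>45 else "+" if m[v,u]>22 else "." for u in range(192,236)), "".join("%x"%int(b[v,u].mean()//16) for u in range(192,236)))
```

```text
162 +++###+++####...+#########...+####++++++++.. 3333322322225b865332222223aacb32322322332344
163 ++++#++++####....#########...######++++++... 3333233322222db96223232223ace533332222333444
164 +++++++++####....#################++++++.... 3333232232232dddb332322223583333222233234444
165 +++++#+++####+...+################+####..... 3333322232232bd95323323223333333322222345454
166 +++++++++####.....+###############+###...... 3333333322232ac75432232223333333323222455555
167 +++++########.....################++#+...... 2233322222232bb75422332223333322222223555555
168 ####++++#+###+#...################+++....... 322323332322297ba942222223333223233234555544
169 ####+++#++#####...+###############++........ 222323322222136cbb52333223333333222345554444
170 #####++++++####...+###############+......... 222322323322134ccc33322222222222333344444444
171 ##++#++++++####...+##############+.......... 22332322222223499943332322222332234444444444
172 +....++++++####....#############+........... 45554233322222499952233223333232334444444555
173 .....+#++++.###....#############............ 555553232334322b9
[... 2147 characters left out ...]
999999999999954444334489bba765566555555555
197 ............................................ 99999999999999954444335488bbb765565555555555
198 ............................................ 999999999999997444443345a9bbb765555665555655
199 ............................................ 999999999999996444443345a8bbb765555556655555
200 ............................................ 99999999999999754444445788bbb775555555555555
201 ............................................ 99999999999999655444456b77bbb774544445555555
202 ............................................ 99999999999999975555559d77bbb874444444555555
203 ............................................ 9999999999999999a98778ec87bbb874444444454555
```

The difference mask shows the fingertips ending at row 185, the level of the handle top. So the real tips sit about 35 mm higher than the reported TCP implies. I'll open to 50 mm (either way it clears bar and leaf), descend stepwise and check.

>>> carry_out([
  {"tx": 0,"ty": 0,"tz": 0,"wx": 0,"wy": 0,"wz": 0},
  {"tx": 0,"ty": 0,"tz": 0,"wx": 0,"wy": 0,"wz": 0},
  {"tx": 0,"ty": 0,"tz": 0,"wx": 0,"wy": 0,"wz": 0},
  {"tx": 0,"ty": 0,"tz": 0,"wx": 0,"wy": 0,"wz": 0},
], gripper=0.05)

```text
time: 6.58
tool_pos: [0.6578, 0.014, 0.1576]
tcp_rot: [-112.5, 89.8, 178.7]
wrist_force: [0.6, -0.2, -0.4]
width: 0.0498
```

>>> carry_out([
  {"tx": 0.008,"ty": 0,"tz": 0,"wx": 0,"wy": 0,"wz": 0},
  {"tx": 0.008,"ty": 0,"tz": 0,"wx": 0,"wy": 0,"wz": 0},
])

```text
time: 6.75
tool_pos: [0.6591, 0.0139, 0.1426]
tcp_rot: [20.3, 90.0, -48.5]
wrist_force: [0.3, -0.5, -0.2]
width: 0.0501
```

```bash
cat > mask.py <<'E'
from h import *
c=cams(); a=cv2.resize(cv2.imread("pics/scene0.png"),(512,384),interpolation=cv2.INTER_AREA).astype(int)
b=c["scene"]["frame"][:,:,::-1].astype(int)
m=np.abs(a-b).max(2)
for v in range(166,212,2): print(v,"".join("#" if m[v,u]>45 else "+" if m[v,u]>22 else "." for u in range(185,245)), "".join("%x"%int(b[v,u].mean()//16) for u in range(185,245)))
E
python3 d.py 0 0; python3 mask.py
```

```text
6.75 F [ 0.3 -0.5 -0.2] w 0.0501 q [ -4.8  24.6  79.6  -0.   75.7 -26. ]
[array([-0.0164, -0.0007, -0.0003]), array([ 0.0402,  0.0228, -0.0084])]
166 +++...++++++++#########+++##############+....+##++++........ 333444333222232222333322232333232233223245555322333345555555
168 +++++++##++#+..............+#############+...##+++++........ 333333222332345555aabbb9a85932233222222323444222332355555555
170 +++++######+.................###########+++++++++++......... 3333322223235544449ab8ccc56ab5322322233333333222233555454444
172 ###########.+.................#########++++++++++++......... 2222222333243444444abb999668bb533222222333333223334454444444
174 ++++++++#+#+#...................+#######++++++++++.......... 333323322223244454547b999767babb9322222223323222234444444455
176 ....++##++###.....................#######++++++++........... 4444332233222445555555799866bbbbc523322223322332344444444454
178 .....+#.##+##+....................+####+++.................. 45555324bb3213444445556999656bbb8553332323444434444444444444
180 .....+####.##+....................##..#++++................. 5555533
[... 1243 characters left out ...]
......... 999999999999999999999754444445788bbb764555555555555555555555
202 ............................................................ 999999999999999999999975555559d77bbb874444444555555555555555
204 ............................................................ 99999999999999999999999cbbb78ea98abb974444444544444555555555
206 ............................................................ 99999999999999999999999bbbb5cd7b99bba75444444444554455555545
208 ............................................................ a999999999999999999999abbb88ec8ba9bbb76444444454444444455555
210 ............................................................ cccccccccccccccbcbbaaabbbb6ce98aa8bba76444544444444445455555
```

The tips are now near row 189, centred about the handle and moving as commanded. I need about row 197 when closed.

>>> carry_out([
  {"tx": 0.008,"ty": 0,"tz": 0,"wx": 0,"wy": 0,"wz": 0},
  {"tx": 0.008,"ty": 0,"tz": 0,"wx": 0,"wy": 0,"wz": 0},
  {"tx": 0,"ty": 0,"tz": 0,"wx": 0,"wy": 0,"wz": 0},
  {"tx": 0,"ty": 0,"tz": 0,"wx": 0,"wy": 0,"wz": 0},
  {"tx": 0,"ty": 0,"tz": 0,"wx": 0,"wy": 0,"wz": 0},
], gripper=0.028)

```text
time: 7.27
tool_pos: [0.6568, 0.0141, 0.1215]
tcp_rot: [-113.9, 89.6, 177.3]
wrist_force: [-0.7, -0.2, 1.1]
width: 0.028
```

```bash
python3 d.py 0 0; python3 mask.py
```

```text
7.2667 F [-0.67 -0.18  1.12] w 0.028 q [ -4.8  25.4  81.4  -0.   73.6 -26. ]
[array([-0.0375,  0.0012,  0.0006]), array([ 0.0361, -0.1562,  0.3528])]
166 ..+...++++++++++#######+++##############+........+++++...... 453343222322233322223322233333232322332245555555433334455555
168 .+###..+####++++#######################......+.++++++#...... 432224432222233322223222232223222222235864555653222332455555
170 ######+..+#++++++####################........#.+++++#+...... 222222355323322222332222232222223222498844455743222323554444
172 ########...++++++++##################......++.++#+#++....... 222232224553322332323222222223332222498444423322332335444444
174 +###++++++.++++++#++#################+....++#++++++......... 222233332342332222233333323233232332245544232233233444444554
176 ++++++++++++++++##.........+##########...+++++++++.......... 332223333333233322455569986422322222225543332233234444444554
178 #+#+###++++++++++#..........##########+++++++++++........... 232322233333322222455569996633223222333333333332344444444444
180 .########+++++####++........##########++++++++++............ 323
[... 1247 characters left out ...]
......... 99999a999999999999999754444345788bbb775545555555555556555655
202 ............................................................ 999999999999999999999975555559d77bbb874444444555555555555555
204 ............................................................ 99999999999999999999999cbbb78ea98abb974444444445445455555555
206 ............................................................ 99999999999999999999999bbbb5ce7b99bba75444444444454445555555
208 ............................................................ a999999999999999999999abbb88ec8ba9bbb76444444444444444555555
210 ............................................................ cccccccccccccccbbbbaaabbbb5ce98aa8bba76444444444444445545555
```

Tips are at row 197, straddling the handle with about 3 mm clearance each side. Close.

>>> carry_out([
  {"tx": 0,"ty": 0,"tz": 0,"wx": 0,"wy": 0,"wz": 0},
  {"tx": 0,"ty": 0,"tz": 0,"wx": 0,"wy": 0,"wz": 0},
  {"tx": 0,"ty": 0,"tz": 0,"wx": 0,"wy": 0,"wz": 0},
], gripper=0.006, force=25)

```text
time: 7.62
tool_pos: [0.6585, 0.0145, 0.1226]
tcp_rot: [-132.4, 89.8, 158.8]
wrist_force: [-0.0, -0.3, -2.1]
width: 0.0153
```

```bash
python3 d.py 0 0; python3 mask.py|cut -c1-200|sed -n 8,20p
```

```text
7.6167 F [-0.05 -0.28 -2.09] w 0.0153 q [ -4.8  25.4  81.3   0.   73.5 -26. ]
[array([-0.0364, -0.0004,  0.0004]), array([ 0.0438, -0.1053,  0.1154])]
180 ..+###+#+#+++++++###.+....+###########+++++++............... 553322323222333322225359994222222333322322222444454554444445
182 ....+######+####+###+#.....###########+++++................. 566653222223222332223258996323222222223332334555554544555454
184 ......+##...+##########....#############++.................. eeeeeec99eeeb32332232246565532223223333223555455555555544445
186 ..............####+##......+#######......................... bbbbbbbbbbbbbb5237952555555443333339955455455555554544444455
188 ..............###+++#.......++#####......................... 999999999999996227952545554399522228965555445544544444444454
190 ..............+###.+##......+..####......................... 999999999999998355972244443399723236745555555555544445555555
192 ...............###..##......+..####......................... 999999999999999344992344444379723359755555555455555555555555
194 ...............###..##......+######......................... 999999999999999633994234444369832379765555555555555555555555
196 ....................##+......##++#.......................... 9999999999999999999961344443499577ba765556555555555555555554
198 .....................+.......++............................. 9999999999999999999995444443367a9bbb765555666555555555555555
200 ............................................................ 999999999999999999999744444345788bbb775555555655556555555555
202 ............................................................ 999999999999999999999965555559d77bbb874444444455555565555555
204 ............................................................ 99999999999999999999999cbbb78ea97abb974444444444454555555555
```

Gripped at width 15.3 mm. I'll lift the handle about 16.5 mm with about 7 mm toward the hinge. The tool stays upright and the handle pivots in the pads.

>>> carry_out([
  {"tx": -0.003,"ty": 0,"tz": -0.0011,"wx": 0,"wy": 0,"wz": 0},
  {"tx": -0.003,"ty": 0,"tz": -0.0012,"wx": 0,"wy": 0,"wz": 0},
  {"tx": -0.003,"ty": 0,"tz": -0.0013,"wx": 0,"wy": 0,"wz": 0},
], force=30)

```text
time: 7.97
tool_pos: [0.6572, 0.0175, 0.13]
tcp_rot: [-113.3, 89.8, 177.9]
wrist_force: [1.8, 0.9, -4.5]
width: 0.0148
```

```bash
python3 d.py 0 0
```

```text
7.9667 F [ 1.82  0.95 -4.48] w 0.0148 q [ -4.5  25.   80.8  -0.   74.4 -25.7]
[array([-0.0291, -0.0003,  0.0037]), array([ 0.0289, -0.087 ,  0.2022])]
```

>>> carry_out([
  {"tx": -0.003,"ty": 0,"tz": -0.0013,"wx": 0,"wy": 0,"wz": 0},
  {"tx": -0.003,"ty": 0,"tz": -0.0014,"wx": 0,"wy": 0,"wz": 0},
  {"tx": -0.003,"ty": 0,"tz": -0.0015,"wx": 0,"wy": 0,"wz": 0},
  {"tx": 0,"ty": 0,"tz": 0,"wx": 0,"wy": 0,"wz": 0},
])

```text
time: 8.3
tool_pos: [0.6553, 0.0224, 0.1394]
tcp_rot: [-116.6, 89.7, 174.6]
wrist_force: [1.1, -0.0, -4.1]
width: 0.015
```

```bash
python3 d.py 0 0
python3 - <<'E'
from h import *
c=cams(); im=crop(c["scene"],170,130,75,110,5); g=np.load("g.npy")
cv2.imwrite("pics/c7.png",im)
E
```

```text
8.3 F [ 1.15 -0.01 -4.11] w 0.015 q [ -4.1  24.6  80.1   0.   75.5 -25.3]
[array([-0.0196, -0.0002,  0.009 ]), array([ 0.0541, -0.1212,  0.2419])]
```

View pics/c7.png

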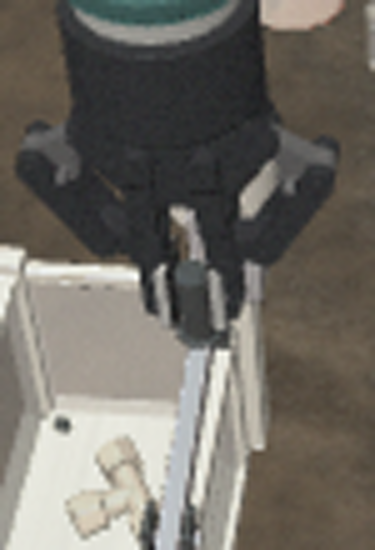

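The bar is raised about 0.17 rad and firmly held, with the handle between the pads at (190,300). Start swinging open: positive wx, negative ty.

>>> carry_out([
  {"tx": 0,"ty": -0.003,"tz": 0,"wx": 1.2,"wy": 0,"wz": 0},
  {"tx": 0,"ty": -0.0057,"tz": -0.0001,"wx": 2.4,"wy": 0,"wz": 0},
  {"tx": 0,"ty": -0.0057,"tz": -0.0001,"wx": 2.4,"wy": 0,"wz": 0},
  {"tx": 0,"ty": -0.0057,"tz": -0.0001,"wx": 2.4,"wy": 0,"wz": 0},
  {"tx": 0,"ty": -0.0057,"tz": -0.0001,"wx": 2.4,"wy": 0,"wz": 0},
  {"tx": 0,"ty": -0.0057,"tz": -0.0001,"wx": 2.4,"wy": 0,"wz": 0},
])

```text
time: 8.9
tool_pos: [0.6283, 0.0152, 0.1395]
tcp_rot: [113.4, 89.7, 30.7]
wrist_force: [3.9, 0.9, -4.8]
width: 0.015
```

```bash
cat > qe.py <<'E'
from h import *
s,p,r=now(); g=np.load("g.npy"); d=p[:2]-g[:2]; th=g[2]
l=np.array([[np.cos(th),np.sin(th)],[-np.sin(th),np.cos(th)]])@d
q=np.arctan2(-l[0],-l[1]); y=-r.as_matrix()[:,1]  # n est
n=lambda q:np.array([-np.cos(q+0),np.sin(q)])
ly=np.array([[np.cos(th),np.sin(th)],[-np.sin(th),np.cos(th)]])@y[:2]
qt=np.arctan2(ly[1],-ly[0])
u=np.array([-np.sin(q),-np.cos(q)]); nn=np.array([-np.cos(q),np.sin(q)])
W=lambda v:np.array([[np.cos(th),-np.sin(th)],[np.sin(th),np.cos(th)]])@v
F=s["wrist_force"]
print("t",round(s["time"],2),"q %.3f qtool %.3f R %.4f z %.4f"%(q,qt,np.hypot(*l),p[2]),"toolx",r.as_matrix()[:,0].round(3),"F open %.1f out %.1f up %.1f"%(F[:2]@W(nn),F[:2]@W(u),F[2]),"w",round(s["width"],4),"q",s["qpos"].round(0))
E
python3 qe.py
```

```text
t 8.9 q 0.205 qtool 0.242 R 0.1358 z 0.1395 toolx [ 0.004  0.003 -1.   ] F open -4.0 out -0.3 up -4.8 w 0.015 q [ -5.  22.  84.   0.  73. -12.]
```

>>> carry_out([
  {"tx": 0,"ty": -0.006,"tz": -0.0001,"wx": 2.2,"wy": 0,"wz": 0},
  {"tx": 0,"ty": -0.006,"tz": -0.0001,"wx": 2.2,"wy": 0,"wz": 0},
  {"tx": 0,"ty": -0.006,"tz": -0.0001,"wx": 2.2,"wy": 0,"wz": 0},
  {"tx": 0,"ty": -0.006,"tz": -0.0001,"wx": 2.3,"wy": 0,"wz": 0},
  {"tx": 0,"ty": -0.006,"tz": -0.0001,"wx": 2.3,"wy": 0,"wz": 0},
  {"tx": 0,"ty": -0.006,"tz": -0.0001,"wx": 2.3,"wy": 0,"wz": 0},
  {"tx": 0,"ty": -0.006,"tz": -0.0001,"wx": 2.3,"wy": 0,"wz": 0},
  {"tx": 0,"ty": -0.006,"tz": -0.0001,"wx": 2.3,"wy": 0,"wz": 0},
  {"tx": 0,"ty": -0.006,"tz": -0.0001,"wx": 2.3,"wy": 0,"wz": 0},
  {"tx": 0,"ty": -0.006,"tz": -0.0001,"wx": 2.3,"wy": 0,"wz": 0},
])

```text
time: 9.73
tool_pos: [0.5737, 0.0174, 0.1398]
tcp_rot: [107.2, 88.8, 0.2]
wrist_force: [4.1, 0.2, -5.8]
width: 0.015
```

```bash
python3 qe.py
```

```text
t 9.73 q 0.610 qtool 0.666 R 0.1357 z 0.1398 toolx [ 0.022  0.    -1.   ] F open -3.9 out -1.1 up -5.8 w 0.015 q [-5. 17. 92.  0. 70. 12.]
```

>>> carry_out([
  {"tx": 0,"ty": -0.006,"tz": -0.0001,"wx": 2.1,"wy": 0,"wz": 0},
  {"tx": 0,"ty": -0.006,"tz": -0.0001,"wx": 2.1,"wy": 0,"wz": 0},
  {"tx": 0,"ty": -0.006,"tz": -0.0001,"wx": 2.1,"wy": 0,"wz": 0},
  {"tx": 0,"ty": -0.006,"tz": -0.0001,"wx": 2.1,"wy": 0,"wz": 0},
  {"tx": 0,"ty": -0.006,"tz": -0.0001,"wx": 2.1,"wy": 0,"wz": 0},
  {"tx": 0,"ty": -0.006,"tz": -0.0001,"wx": 2.1,"wy": 0,"wz": 0},
  {"tx": 0,"ty": -0.004,"tz": -0.0001,"wx": 1.4,"wy": 0,"wz": 0},
  {"tx": 0,"ty": -0.003,"tz": 0,"wx": 1,"wy": 0,"wz": 0},
])

```text
time: 10.4
tool_pos: [0.5374, 0.0319, 0.1394]
tcp_rot: [114.0, 88.2, -9.2]
wrist_force: [4.9, -0.6, -6.4]
width: 0.0152
```

```bash
python3 qe.py
```

```text
t 10.4 q 0.899 qtool 0.949 R 0.1359 z 0.1394 toolx [ 0.032 -0.005 -0.999] F open -4.5 out -1.9 up -6.4 w 0.0152 q [-4. 14. 97. -0. 68. 29.]
```

>>> carry_out([
  {"tx": 0,"ty": -0.003,"tz": 0,"wx": 0.9,"wy": 0,"wz": 0},
  {"tx": 0,"ty": -0.003,"tz": 0,"wx": 0.9,"wy": 0,"wz": 0},
  {"tx": 0,"ty": -0.003,"tz": 0,"wx": 0.9,"wy": 0,"wz": 0},
  {"tx": 0,"ty": -0.002,"tz": 0,"wx": 0.8,"wy": 0,"wz": 0},
  {"tx": 0,"ty": -0.002,"tz": 0,"wx": 0.8,"wy": 0,"wz": 0},
])

```text
time: 10.82
tool_pos: [0.5282, 0.0376, 0.139]
tcp_rot: [117.2, 87.9, -10.8]
wrist_force: [5.8, -0.8, -6.8]
width: 0.0154
```

```bash
python3 qe.py
```

```text
t 10.82 q 0.978 qtool 1.033 R 0.1361 z 0.1390 toolx [ 0.036 -0.007 -0.999] F open -5.2 out -2.6 up -6.8 w 0.0154 q [-3. 13. 98. -0. 67. 35.]
```

>>> carry_out([
  {"tx": -0.0003,"ty": -0.002,"tz": 0,"wx": 0.7,"wy": 0,"wz": 0},
  {"tx": -0.0003,"ty": -0.002,"tz": 0,"wx": 0.7,"wy": 0,"wz": 0},
  {"tx": -0.0003,"ty": -0.002,"tz": 0,"wx": 0.7,"wy": 0,"wz": 0},
  {"tx": -0.0003,"ty": -0.0015,"tz": 0,"wx": 0.6,"wy": 0,"wz": 0},
])

```text
time: 11.15
tool_pos: [0.525, 0.0404, 0.1401]
tcp_rot: [119.0, 87.6, -12.1]
wrist_force: [5.4, 0.2, -8.0]
width: 0.0148
```

```bash
python3 qe.py
```

```text
t 11.15 q 1.010 qtool 1.087 R 0.1356 z 0.1401 toolx [ 0.041 -0.009 -0.999] F open -4.2 out -3.3 up -8.0 w 0.0148 q [-3. 12. 99. -0. 67. 38.]
```

```bash
sed -i 's/^s,p,r=now(); g=np.load("g.npy"); d=p/s,p,r=now(); X=r.as_matrix()[:,0]; p=p-.055*X; print("tiltfix deg tool axes",np.degrees(r.inv().apply(np.cross(X,[0,0,-1]))).round(2)); g=np.load("g.npy"); d=p/' qe.py; python3 qe.py
```

```text
tiltfix deg tool axes [ 0.   -1.17 -2.12]
t 11.15 q 1.025 qtool 1.087 R 0.1366 z 0.1950 toolx [ 0.041 -0.009 -0.999] F open -4.2 out -3.4 up -8.0 w 0.0148 q [-3. 12. 99. -0. 67. 38.]
```

>>> carry_out([
  {"tx": 0,"ty": -0.0012,"tz": 0.0004,"wx": 0,"wy": -0.4,"wz": -0.7},
  {"tx": 0,"ty": -0.0012,"tz": 0.0004,"wx": 0,"wy": -0.4,"wz": -0.7},
  {"tx": 0,"ty": -0.0012,"tz": 0.0004,"wx": 0,"wy": -0.4,"wz": -0.7},
])

```text
time: 11.4
tool_pos: [0.5251, 0.0402, 0.141]
tcp_rot: [112.4, 89.5, -18.9]
wrist_force: [4.3, -0.6, -7.3]
width: 0.0149
```

```bash
python3 qe.py
```

```text
tiltfix deg tool axes [ 0.   -0.2  -0.48]
t 11.4 q 1.011 qtool 1.090 R 0.1359 z 0.1960 toolx [ 0.009 -0.003 -1.   ] F open -3.8 out -2.1 up -7.3 w 0.0149 q [-3. 13. 97. -0. 69. 38.]
```

>>> carry_out([
  {"tx": 0,"ty": -0.0025,"tz": 0,"wx": 0.3,"wy": 0,"wz": -0.2},
  {"tx": 0,"ty": -0.0025,"tz": 0,"wx": 0.3,"wy": 0,"wz": -0.2},
  {"tx": 0,"ty": -0.0025,"tz": 0,"wx": 0.3,"wy": 0,"wz": -0.2},
])

```text
time: 11.65
tool_pos: [0.5255, 0.0409, 0.1421]
tcp_rot: [117.1, 89.3, -15.2]
wrist_force: [5.9, -1.0, -7.2]
width: 0.0149
```

```bash
python3 qe.py
```

```text
tiltfix deg tool axes [ 0.   -0.33 -0.65]
t 11.65 q 1.013 qtool 1.109 R 0.1353 z 0.1971 toolx [ 0.012 -0.003 -1.   ] F open -5.3 out -2.8 up -7.2 w 0.0149 q [-3. 13. 97. -0. 69. 39.]
```

Run:
```python
from h import *
c=cams(); a=crop(c["scene"],225,155,105,110,4); b=crop(c["top"],180,170,75,90,5)
im=np.zeros((450,800,3),np.uint8); im[:440,:420]=a; im[:450,425:800]=b; cv2.imwrite("pics/c8.png",im)
```

```text
(no output)
```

View pics/c8.png

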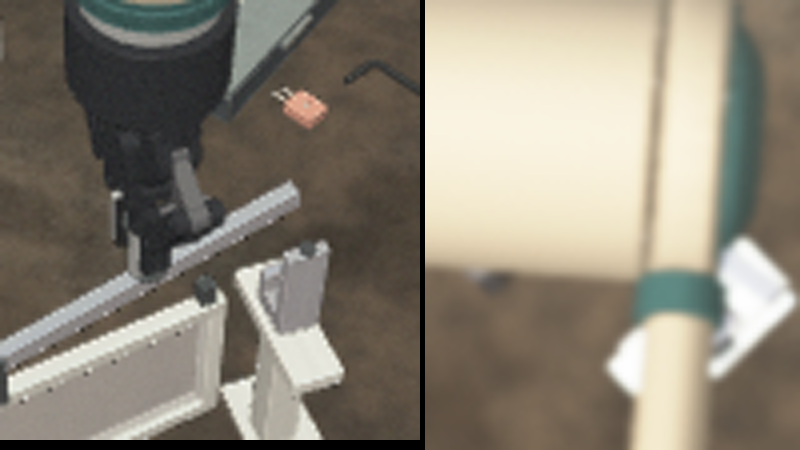

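The bar tip is at (293,192), still short of the parking catch at (300,270) and well above it. So the stall is only the small steps balancing the closer spring. I'll use bigger steps and trim the height.

>>> carry_out([
  {"tx": 0.0008,"ty": -0.0045,"tz": 0,"wx": 0.3,"wy": -0.1,"wz": -0.3},
  {"tx": 0.0008,"ty": -0.0045,"tz": 0,"wx": 0.5,"wy": -0.1,"wz": -0.3},
  {"tx": 0.0008,"ty": -0.0045,"tz": 0,"wx": 0.5,"wy": 0,"wz": -0.2},
  {"tx": 0.0008,"ty": -0.0045,"tz": 0,"wx": 0.5,"wy": 0,"wz": -0.2},
])

```text
time: 12.08
tool_pos: [0.5204, 0.0444, 0.1418]
tcp_rot: [102.6, 89.0, -31.8]
wrist_force: [5.2, -2.7, -5.2]
width: 0.0152
```

```bash
python3 qe.py
python3 - <<'E'
from h import *
from scipy.optimize import minimize
c=cams(); g=np.load("g.npy")
# predicted tip (top-centre of bar end) at q,b vs crop c8 observation
from scipy.optimize import least_squares
def tip(q,b):
    r=.045+.19*np.cos(b)-.007*np.sin(b); z=.142+.19*np.sin(b)+.007*np.cos(b); return gw(g,bar(q,r,z))
print("c8 tip fit q,b",least_squares(lambda x:proj(c["scene"],tip(*x))[0]-[297.3,201.3],[1,.17]).x)
E
```

```text
tiltfix deg tool axes [ 0.   -0.22 -1.  ]
t 12.08 q 1.062 qtool 1.145 R 0.1355 z 0.1968 toolx [ 0.015 -0.009 -1.   ] F open -5.7 out -1.3 up -5.2 w 0.0152 q [-2. 13. 98. -1. 69. 42.]
c8 tip fit q,b [0.98054011 0.14866015]
```

>>> carry_out([
  {"tx": 0.0003,"ty": -0.0045,"tz": 0,"wx": 0.2,"wy": 0,"wz": -0.3},
  {"tx": 0.0003,"ty": -0.0045,"tz": 0,"wx": 0.2,"wy": 0,"wz": -0.3},
  {"tx": 0.0003,"ty": -0.0045,"tz": 0,"wx": 0.2,"wy": 0,"wz": -0.3},
  {"tx": 0.0003,"ty": -0.0045,"tz": 0,"wx": 0.2,"wy": 0,"wz": -0.3},
])

```text
time: 12.52
tool_pos: [0.5162, 0.0493, 0.1431]
tcp_rot: [114.0, 88.8, -21.5]
wrist_force: [6.5, -2.7, -7.5]
width: 0.0149
```

```bash
python3 qe.py
```

```text
tiltfix deg tool axes [ 0.   -0.49 -1.1 ]
t 12.52 q 1.110 qtool 1.164 R 0.1348 z 0.1981 toolx [ 0.02  -0.008 -1.   ] F open -6.7 out -2.4 up -7.5 w 0.0149 q [-2. 12. 98. -0. 68. 44.]
```

>>> carry_out([
  {"tx": 0.0003,"ty": -0.0045,"tz": 0,"wx": 0.2,"wy": 0,"wz": -0.3},
  {"tx": 0.0003,"ty": -0.0045,"tz": 0,"wx": 0.2,"wy": 0,"wz": -0.3},
  {"tx": 0.0003,"ty": -0.0045,"tz": 0,"wx": 0.2,"wy": 0,"wz": -0.3},
])

```text
time: 12.77
tool_pos: [0.5131, 0.053, 0.1439]
tcp_rot: [120.7, 88.7, -15.7]
wrist_force: [6.1, -3.6, -6.7]
width: 0.0151
```

```bash
python3 qe.py
```

```text
tiltfix deg tool axes [-0.   -0.68 -1.14]
t 12.77 q 1.146 qtool 1.180 R 0.1344 z 0.1988 toolx [ 0.022 -0.006 -1.   ] F open -6.9 out -1.8 up -6.7 w 0.0151 q [-2. 12. 99. -0. 68. 45.]
```

>>> carry_out([
  {"tx": 0.002,"ty": -0.004,"tz": 0.0005,"wx": 0.4,"wy": -0.2,"wz": -0.3},
  {"tx": 0.002,"ty": -0.004,"tz": 0.0005,"wx": 0.4,"wy": -0.2,"wz": -0.3},
])

```text
time: 12.93
tool_pos: [0.5108, 0.0535, 0.1422]
tcp_rot: [106.9, 88.7, -30.5]
wrist_force: [6.7, -7.0, 2.0]
width: 0.0153
```

```bash
python3 qe.py
```

```text
tiltfix deg tool axes [ 0.   -0.37 -1.22]
t 12.93 q 1.161 qtool 1.196 R 0.1353 z 0.1972 toolx [ 0.019 -0.011 -1.   ] F open -9.7 out 0.1 up 2.0 w 0.0153 q [-1. 12. 99. -1. 68. 46.]
```

>>> carry_out([
  {"tx": 0.002,"ty": -0.004,"tz": 0.0005,"wx": 0.4,"wy": -0.2,"wz": -0.3},
  {"tx": 0.002,"ty": -0.004,"tz": 0.0005,"wx": 0.4,"wy": -0.2,"wz": -0.3},
])

```text
time: 13.1
tool_pos: [0.5109, 0.0531, 0.1422]
tcp_rot: [98.6, 88.4, -39.7]
wrist_force: [4.0, -6.7, 0.6]
width: 0.015
```

```bash
python3 qe.py
```

```text
tiltfix deg tool axes [ 0.   -0.24 -1.59]
t 13.1 q 1.161 qtool 1.213 R 0.1353 z 0.1972 toolx [ 0.022 -0.018 -1.   ] F open -7.6 out 1.8 up 0.6 w 0.015 q [-1. 12. 99. -1. 68. 48.]
```

Contact: the gate has stopped at about 1.16 and the force has risen, about 2 N extra at the post. Now lower, with light opening pressure.

>>> carry_out([
  {"tx": 0.003,"ty": -0.003,"tz": 0.0012,"wx": -0.3,"wy": 0,"wz": 0},
  {"tx": 0.003,"ty": -0.003,"tz": 0.0012,"wx": -0.3,"wy": 0,"wz": 0},
  {"tx": 0.003,"ty": -0.003,"tz": 0.0012,"wx": 0,"wy": 0,"wz": 0},
])

```text
time: 13.35
tool_pos: [0.5111, 0.0513, 0.1393]
tcp_rot: [105.2, 87.1, -32.8]
wrist_force: [4.6, -5.4, 2.8]
width: 0.0149
```

```bash
python3 qe.py
```

```text
tiltfix deg tool axes [-0.   -0.75 -2.76]
t 13.35 q 1.159 qtool 1.208 R 0.1370 z 0.1943 toolx [ 0.042 -0.027 -0.999] F open -7.1 out 0.5 up 2.8 w 0.0149 q [ -1.  11. 100.  -2.  66.  48.]
```

>>> carry_out([
  {"tx": 0.004,"ty": -0.0028,"tz": 0.0018,"wx": -0.2,"wy": -0.25,"wz": -0.9},
  {"tx": 0.004,"ty": -0.0028,"tz": 0.0018,"wx": 0,"wy": -0.25,"wz": -0.9},
  {"tx": 0.004,"ty": -0.0028,"tz": 0.0018,"wx": 0,"wy": -0.25,"wz": -0.9},
])

```text
time: 13.6
tool_pos: [0.5088, 0.0485, 0.1338]
tcp_rot: [114.1, 88.8, -23.9]
wrist_force: [2.7, -3.7, 1.1]
width: 0.0151
```

```bash
python3 qe.py
```

```text
tiltfix deg tool axes [ 0.   -0.5  -1.12]
t 13.6 q 1.145 qtool 1.208 R 0.1404 z 0.1888 toolx [ 0.02  -0.009 -1.   ] F open -4.5 out 0.8 up 1.1 w 0.0151 q [ -2.  12. 100.  -0.  67.  46.]
```

>>> carry_out([
  {"tx": 0,"ty": -0.0045,"tz": 0.0005,"wx": -0.3,"wy": -0.1,"wz": -0.2},
  {"tx": 0,"ty": -0.0045,"tz": 0.0005,"wx": -0.3,"wy": -0.1,"wz": -0.2},
  {"tx": 0,"ty": -0.0045,"tz": 0.0005,"wx": -0.3,"wy": -0.1,"wz": -0.2},
])

```text
time: 13.85
tool_pos: [0.509, 0.0511, 0.1376]
tcp_rot: [114.2, 88.1, -23.3]
wrist_force: [11.5, -8.2, -11.9]
width: 0.0148
```

```bash
python3 qe.py
```

```text
tiltfix deg tool axes [-0.   -0.78 -1.74]
t 13.85 q 1.162 qtool 1.198 R 0.1387 z 0.1926 toolx [ 0.031 -0.013 -0.999] F open -13.9 out -2.4 up -11.9 w 0.0148 q [ -1.  12. 100.  -1.  67.  46.]
```

>>> carry_out([
  {"tx": 0.004,"ty": -0.0032,"tz": 0.001,"wx": -0.2,"wy": -0.2,"wz": -0.3},
  {"tx": 0.004,"ty": -0.0032,"tz": 0.0015,"wx": -0.2,"wy": -0.2,"wz": -0.3},
  {"tx": 0.004,"ty": -0.0035,"tz": 0.0015,"wx": 0,"wy": -0.2,"wz": -0.3},
])

```text
time: 14.1
tool_pos: [0.5063, 0.048, 0.1307]
tcp_rot: [100.3, 88.0, -37.0]
wrist_force: [3.7, -4.5, 1.9]
width: 0.015
```

```bash
python3 qe.py
```

```text
tiltfix deg tool axes [-0.   -0.36 -1.97]
t 14.1 q 1.161 qtool 1.195 R 0.1423 z 0.1857 toolx [ 0.028 -0.021 -0.999] F open -5.9 out 0.5 up 1.9 w 0.015 q [ -1.  12. 101.  -1.  66.  46.]
```

>>> carry_out([
  {"tx": 0.004,"ty": -0.0033,"tz": 0.0015,"wx": 0,"wy": -0.1,"wz": -0.3},
  {"tx": 0.004,"ty": -0.003,"tz": 0.0015,"wx": 0,"wy": -0.1,"wz": -0.4},
  {"tx": 0.004,"ty": -0.003,"tz": 0.0015,"wx": 0,"wy": -0.1,"wz": -0.4},
])

```text
time: 14.35
tool_pos: [0.5043, 0.046, 0.1244]
tcp_rot: [104.6, 88.0, -32.9]
wrist_force: [3.7, -4.6, 1.7]
width: 0.0149
```

```bash
python3 qe.py
```

```text
tiltfix deg tool axes [-0.   -0.49 -1.9 ]
t 14.35 q 1.160 qtool 1.199 R 0.1453 z 0.1794 toolx [ 0.029 -0.019 -0.999] F open -5.9 out 0.6 up 1.7 w 0.0149 q [ -2.  12. 102.  -1.  65.  46.]
```

>>> carry_out([
  {"tx": 0.003,"ty": -0.0028,"tz": 0.0005,"wx": 0,"wy": 0,"wz": 0},
  {"tx": 0.002,"ty": -0.002,"tz": 0,"wx": 0,"wy": 0,"wz": 0},
  {"tx": 0.002,"ty": -0.001,"tz": 0,"wx": 0,"wy": 0,"wz": 0},
])

```text
time: 14.6
tool_pos: [0.5057, 0.0442, 0.1231]
tcp_rot: [106.1, 87.1, -31.7]
wrist_force: [2.2, -3.8, 3.7]
width: 0.0149
```

```bash
python3 qe.py
```

```text
tiltfix deg tool axes [ 0.   -0.8  -2.77]
t 14.6 q 1.150 qtool 1.205 R 0.1458 z 0.1780 toolx [ 0.043 -0.026 -0.999] F open -4.3 out 1.2 up 3.7 w 0.0149 q [ -2.  12. 102.  -2.  63.  47.]
```

>>> carry_out([
  {"tx": 0.001,"ty": 0,"tz": 0,"wx": 0,"wy": 0,"wz": 0},
  {"tx": 0.001,"ty": 0,"tz": 0,"wx": 0,"wy": 0,"wz": 0},
  {"tx": 0.0005,"ty": 0.0005,"tz": 0,"wx": 0,"wy": 0,"wz": 0},
  {"tx": 0,"ty": 0.0005,"tz": 0,"wx": 0,"wy": 0,"wz": 0},
])

```text
time: 14.93
tool_pos: [0.5068, 0.0436, 0.1236]
tcp_rot: [110.7, 87.1, -27.4]
wrist_force: [3.4, 0.8, -2.5]
width: 0.0152
```

```bash
python3 qe.py
python3 - <<'E'
from h import *
c=cams(); a=crop(c["scene"],225,165,105,110,5); cv2.imwrite("pics/c9.png",a)
E
```

```text
tiltfix deg tool axes [ 0.   -1.04 -2.76]
t 14.93 q 1.142 qtool 1.210 R 0.1458 z 0.1785 toolx [ 0.046 -0.024 -0.999] F open -1.9 out -2.9 up -2.5 w 0.0152 q [ -2.  12. 102.  -1.  63.  47.]
```

View pics/c9.png

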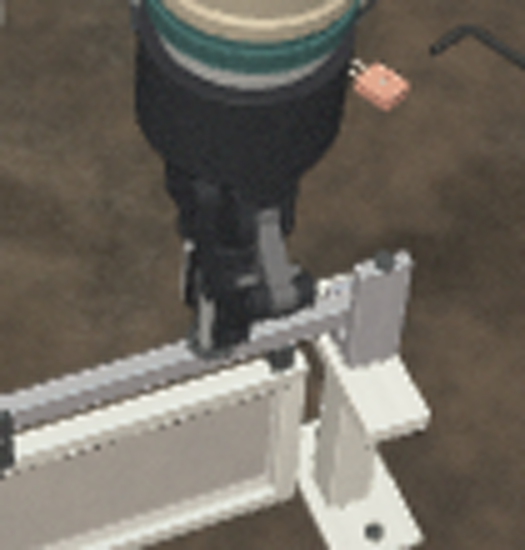

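The bar is level and seated behind the backstop. q has settled back 0.019 rad onto the lip, exactly the 4 mm slot play. Release gently.

>>> carry_out([
  {"tx": 0,"ty": 0,"tz": 0,"wx": 0,"wy": 0,"wz": 0},
  {"tx": 0,"ty": 0,"tz": 0,"wx": 0,"wy": 0,"wz": 0},
  {"tx": 0,"ty": 0,"tz": 0,"wx": 0,"wy": 0,"wz": 0},
  {"tx": 0,"ty": 0,"tz": 0,"wx": 0,"wy": 0,"wz": 0},
], gripper=0.05)

```text
time: 15.37
tool_pos: [0.5055, 0.0427, 0.1233]
tcp_rot: [106.3, 87.1, -31.7]
wrist_force: [-0.1, 0.2, 0.7]
width: 0.0496
```

```bash
python3 qe.py
```

```text
tiltfix deg tool axes [ 0.   -0.82 -2.81]
t 15.37 q 1.144 qtool 1.208 R 0.1471 z 0.1782 toolx [ 0.043 -0.027 -0.999] F open 0.2 out -0.1 up 0.7 w 0.0496 q [ -2.  12. 102.  -2.  63.  47.]
```

No forces remain and the tool hasn't moved. Straighten the tool slightly and rise.

>>> carry_out([
  {"tx": -0.006,"ty": 0,"tz": 0,"wx": 0,"wy": 0,"wz": 0},
  {"tx": -0.012,"ty": 0,"tz": 0,"wx": 0,"wy": 0,"wz": 0},
  {"tx": -0.015,"ty": 0,"tz": 0,"wx": 0,"wy": 0,"wz": 0},
  {"tx": -0.02,"ty": 0,"tz": 0,"wx": 0,"wy": 0,"wz": 0},
  {"tx": -0.025,"ty": 0,"tz": 0,"wx": 0,"wy": 0,"wz": 0},
  {"tx": -0.03,"ty": 0,"tz": 0,"wx": 0,"wy": 0,"wz": 0},
  {"tx": -0.03,"ty": 0,"tz": 0,"wx": 0,"wy": 0,"wz": 0},
  {"tx": 0,"ty": 0,"tz": 0,"wx": 0,"wy": 0,"wz": 0},
  {"tx": 0,"ty": 0,"tz": 0,"wx": 0,"wy": 0,"wz": 0},
])

```text
time: 16.12
tool_pos: [0.4973, 0.0459, 0.2691]
tcp_rot: [101.8, 87.1, -36.2]
wrist_force: [0.3, -0.1, -0.5]
width: 0.0502
```

```bash
python3 qe.py
python3 - <<'E'
from h import *
c=cams(); d=c["scene"]; g=np.load("g.npy")
im=crop(d,185,130,150,145,4)
for q in(1.144,):
    for P,col in(([bar(q,.035,.149),bar(q,.235,.149)],(0,0,255)),([bar(q,.145,.149),bar(q,.145,.194)],(0,255,255))):
        z=((proj(d,gw(g,P))-[185,130]+.5)*4).astype(int); cv2.polylines(im,[z.reshape(-1,1,2)],False,col,1)
cv2.imwrite("pics/c10.png",im)
E
```

```text
tiltfix deg tool axes [-0.   -0.58 -2.79]
t 16.12 q 1.198 qtool 1.208 R 0.1505 z 0.3241 toolx [ 0.04  -0.029 -0.999] F open -0.2 out -0.1 up -0.5 w 0.0502 q [-1.  6. 88. -2. 84. 47.]
```

View pics/c10.png

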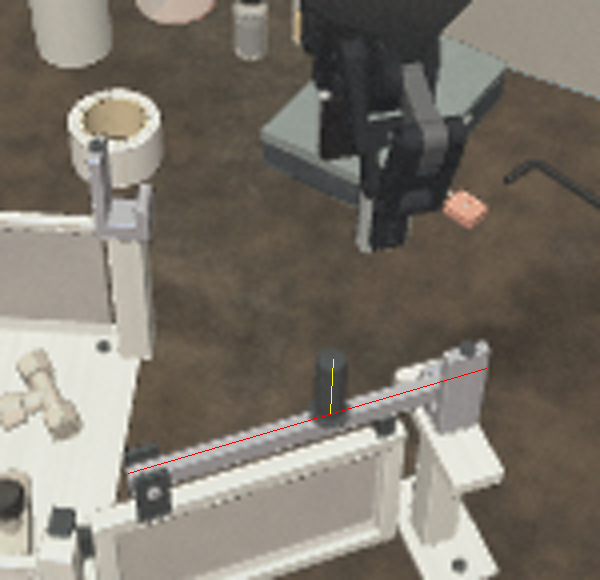

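The gate stays open after release. The overlay's handle top is about 2 px low, so I'll check numerically that the bar is fully down.

Run:
```python
from h import *
c=cams(); d=c["scene"]; g=np.load("g.npy"); f=d["frame"].astype(int).mean(2)
a=cv2.resize(cv2.imread("pics/scene0.png"),(512,384),interpolation=cv2.INTER_AREA).mean(2)
def pt(q,b,r,h): # r from pin, h above pin
    return proj(d,gw(g,bar(q,.045+r*np.cos(b)-h*np.sin(b),.142+r*np.sin(b)+h*np.cos(b))))[0].round(1)
print("start pred top",pt(0,0,.1,.052),"base",pt(0,0,.1,.007))
for v in range(178,208,1): print(v,"".join("%x"%int(a[v,u]//16) for u in range(198,222)),end="   ")
print()
for q,b in((1.142,0),(1.142,.03),(1.142,.06),(1.142,.1),(1.16,0)): print(q,b,"top",pt(q,b,.1,.052),"base",pt(q,b,.1,.007),"pin end top",pt(q,b,0,.007),"r=.15",pt(q,b,.15,.007), "lowr.15",pt(q,b,.15,-.007))
for v in range(212,250): print(v,"".join("%x"%int(f[v,u]//16) for u in range(240,312)))
```

```text
start pred top [209.1 185.3] base [210.7 199.3]
178 4444444555998656bbb856ba   179 4444455544898669bba768ba   180 445555554599866abba69aba   181 4455555545a9867bbba69bb9   182 555555544589967bbba69ab9   183 887666666589878bbb879999   184 ddddddddc755669bbb78a998   185 eedeeeed9555558bba69b988   186 bbbbbbbb5555556abb69b998   187 accbaaba55555548ba689998   188 9999988954555447a8788898   189 9999999954444447a7788888   190 9999999964444447a679a977   191 9999999964444435a69abb87   192 999999996444443597abbb87   193 9999999974444434879bbb97   194 9999999984444433658bbb97   195 9999999984444433558abba7   196 99999999954444334489bba7   197 99999999854444334488bba7   198 99999999744444334599bba7   199 99999999644444334699aba7   200 99999999754444345788aba7   201 99999999654444456a77aba7   202 99999999976655559c77aba8   203 9999999999997778dc87aba8   204 9999999999cbba79da98abb9   205 9999999998bbba6bd9a8abb9   206 9999999999bbbb6bd8b99bba   207 9999999999bbba7cc8b99bba   
1.142 0 top [267.8 219.2] base [267.1 232.9] pin end top [221.2 246.4] r=.15 [288.9 226.4] lowr.15 [288.5 230.5]
1.142 0.
[... 2674 characters left out ...]
ee55555
241 bbbbbbb988888888896477aedddeeeeeeeeeebabaaaabb545699adeeeeeeeeeeeee95555
242 bbbb9888888888a6578cededdeeeeeeeedbabbaaaa9bbb5556999adeeeeeeeeeeeee7554
243 b988888888887678ceedeeeeeeeeeedbbbbaab98abbbbb5557999adeeeeeeeeeeeeec555
244 8888888867779dedddeeeeeeeeecbabaaad9799aabbbbb55589999aeeeeeeeeeeeeee855
245 8888a7577aeeedeeeeeeeeedcbbbaaab9799999aabbbba55589999adeeeeeeeeeeeeed55
246 897578aeeedeeeeeeeeedbabbaaaa9999999999aabbbb9556b999aaaeeeeeeeeeeeeee95
247 678ceeeeeeeeeeeeedbabbaaa97999999999999aabbbb85559999baaceeeeeeeeeeeeee5
248 deeeeeeeeeeeeedbabbaac97999999999999999babbba84569999baaaeeeeeeeeeeeeca5
249 eeeeeeeeeeecbaaaaab96999999999999999999aabbba77ad9999bbaaceeeeeeedbbbb85
```

The bar's edges run parallel to the leaf's top edge: slope −0.31 against −0.31, with a constant gap. That puts the bar angle at 0 to within about 0.02 rad, and the handle's height during release agrees. Hand in.

```bash
python3 -c "
from cell import job,monitor
print(monitor.state()['wrist_force'].round(1)); print(job.hand_in())"
```

```text
[-0.1 -0.2 -0.6]
the job is handed in; nothing more can be done
None
```

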